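Find the blind end of the cover spacer by feel and hold it hole-up

ROBOT

A 7-joint arm with a two-finger parallel gripper is mounted at the origin on the work surface. World frame = base frame: x ahead of the robot, y to its left, z up, the work surface at z = 0. Lengths are in m, angles in rad, forces in N, time in s.
With the tool pointing down it reaches from about 0.35 to 0.9 m from the base axis. Payload 8.1 kg.
Tool frame: the origin (TCP) lies on the centre line of the jaws, within the pads' length; the fingertips stand 19 mm ahead of it and the grasp point (between the pads) is the TCP (arm.tip_reach is the distance from the TCP to the fingertips, in m); z points along the fingers, y is the line along which they close (so a half turn about z gives the same grasp; the last joint's range is limited). The gripper opens to 92 mm and grips with 3 to 60 N. Pads are 19 mm wide; open, the fingers measure 130 mm over their backs; the gripper's body (75 mm by 190 mm) begins 47 mm behind the grasp point.
Start: joints at [-1.348, 0.434, 0.025, 1.573, -0.012, 1.134, -0.075], TCP at [0.2, 0.592, 0.246] pointing down, gripper open.
Joint ranges: [-2.62, 2.62], [-0.44, 2.09], [-1.27, 1.32], [0.08, 2.57], [-1.32, 4.46], [0.12, 2], [-2.74, 2.74]. Speed limits (rad/s): [2.22, 2.22, 3.01, 3.01, 3.14, 3.14, 3.14].

INTERFACE

Orientations are given as a rotation vector (axis times angle).
In Python, from cell import arm gives the robot as it stands.
- The arm moves only by the tool arm_command, never from a script. Its argument "targets" is a list that holds one entry, the list of rows, each a list of 6 numbers: the shift along the tool's x, y, z in m, then the turn, a rotation vector about the tool's x, y, z in rad. A call has 1 to 10 rows; each row shifts and turns the commanded pose from where the row before left it, along the tool's axes as they then stand; what a row does not reach is not made up. A row lasts 1/8 s, in which the tool goes at most 62.5 mm and 10.7 degrees, less where a joint would pass 70% of its speed; a pose out of reach is approached as far as the arm can. A call with a gripper value outside its range is refused whole. "jaw" is the finger opening in m, from 0 to 0.0918, set as the call begins (left out, the last holds). The fingers move at their own pace and stop on an object; "newtons" is the grip in N (left out, the last holds). Time passes only in rows, so rows that do not move let the fingers close. It gives the time, the measured TCP pose, the force, the opening and the grip force at its end, in the units of the state.
- arm.observe(): the state, without advancing time (a new reading comes with each control period).
- arm.get_image(name): name is "scene" or "top" or "wrist"; returns a dict with "pixels" (400x640x3 uint8, red, green, blue), "z_map" (400x640 float32, m along the optical axis (not along the pixel's ray), 0 where there is no reading), "fx", "fy", "cx", "cy" (pixels), "xyz" and "rotation" of the camera in the world; the wrist camera has in their place "T_tool_cam" (4x4, takes a point from camera to tool coordinates, whose origin is the TCP and whose axes are the flange's). Camera axes: x right, y down, z forward; pixel columns grow to the right and rows downward; lengths in m; the calibration is good to about 2 mm. The wrist camera is an equidistant fisheye: a pixel r from the principal point sees the ray r / f radians off the axis. A picture is of the moment at which its call begins: read the wrist's pose just before it.
- arm.sign_off(): hands the job in; it is judged then, once.
The state is a dict: "clock": time; "joints": joint angles; "dq": joint speeds; "joint_efforts": joint torques, N m; "position": TCP position; "ee_rot": TCP orientation; "force": force on the tool from outside, world axes, zero at the start; "ft_torque": the same for the moment, N m; "width": opening from 0.0 (shut) to 1.0 (fully open); "gripper_force": force on a finger pad.
Only numpy, scipy, OpenCV 4.12 (cv2) and the standard library are available. Lean on these libraries where they do the work, as an engineer would, in place of code of your own. Each camera call takes 0.05 s, during which the arm holds its last target. There are 200 camera calls.

TASK

The fuse box cover needs the middle-sized of the three eight-sided blue metal spacers, and in this dim corridor you must feel which end its blind hole is in: pick it up and try its ends on the bare stud on the front of the fuse box until one end slides well on (at least 15 mm). Then draw it off, turn it so that the hole faces straight up, and finish still gripping it, motionless, with all of it at least 15 cm above the shelf top, hole up, ready for the screw. Leave all the other loose things where they are.

Things in the scene. Friction and masses are not known exactly. Their poses are not given: they have to be found in the camera images.
- spacer: Wanted: blue aluminium eight-sided bar, 36 mm across flats, 60 mm long, 0.13 kg, lying on a flat at the start. Origin at its very centre, x axis along its length. One end has an eight-sided blind hole on the axis, 22 mm across, 36 mm deep, black floor; the other end is flat and closed. Whether the hole is at +x or -x is not told here: find it by feel on the stud, or by looking.
- spacer_small: Blue look-alike, too small: 28 mm across flats, 60 mm long, lying on a flat; origin at its centre, x along its length. Leave it.
- spacer_large: Blue look-alike, too big: 44 mm across flats, 60 mm long, lying on a flat; origin at its centre, x along its length. Leave it.
- fusebox: White fuse box fixed to the shelf, 120 deep (x), 260 wide (y), 117 mm high. Origin on the shelf at the middle of the foot of its front face, which looks along its -x, roughly to the robot. A brass stud sticks straight out of that face, 50 mm to the -y side, 85 mm up. A red sprung latch, not needed, is on the face 75 mm to the +y side, 55 mm up, 16 mm proud.
- stud_tip (a point): Centre of the free end of the brass stud, 85 mm above the shelf. Stud: rigid, level, 10 mm diameter, 36 mm long, the 4 mm next to the box being a 24 mm collar. Axes as the fuse box: x points from the tip into the box. A hole end slides over it freely; a closed end stops at the tip.
- breaker: Black plastic breaker spare, 36 x 84 x 73 mm high, loose; origin under its centre.
- tray_low: Lower of two stacked clear plastic trays, 150 x 110 x 32 mm, loose; origin under its centre.
- tray_top: Upper clear tray, same size, standing on the lower one's rim; origin under its centre.
- mug: Empty white ceramic mug, 82 mm across, 95 mm high, handle towards its +y; loose, origin under its centre.
- torch: Red torch lying along its x, 155 mm long (70 mm to the back, 85 mm to the front of its origin), 42 mm high, black press button on top; loose.
- doorstop: Steel door stop, a round post 48 mm across the foot and 40 mm high, 0.3 kg, loose; origin under its centre.

How it is judged:
On the way, in this order (a step that is already met when the one before it is completed fails the run):
1. the middle-sized spacer is gripped and lifted clear of the shelf (contact force between the fingers and spacer above 1 N and height (world z) of spacer above 0.05 m), for 0.1 s.
2. its hole end is slid at least 12 mm over the stud, in the gripper (contact force between the fingers and spacer above 1 N and x of stud_tip in the frame of spacer between -0.018 and 0.018 m and y of stud_tip in the frame of spacer between -0.011 and 0.011 m and z of stud_tip in the frame of spacer between -0.011 and 0.011 m), for 0.1 s.
At the end, for the whole second after the job is handed in: The middle-sized spacer is held by the fingers alone, at rest (under 30 mm/s and 0.3 rad/s), its centre more than 170 mm above the shelf top, its hole facing up with its axis within 15 degrees of vertical, clear of the fuse box; all other loose things are within 40 mm of where they started (contact force between the fingers and spacer above 1 N and angle between spacer's own x axis and vertical below 0.26 rad and height (world z) of spacer above 0.17 m and linear speed of spacer below 0.03 m/s and angular speed of spacer below 0.3 rad/s and contact force between spacer and fusebox below 0.1 N and distance of each of spacer_small, spacer_large, breaker, tray_low, tray_top, mug, torch, doorstop from where it was at the start of the episode below 0.04 m); the arm keeps its last pose, push and grip.
It fails at once if a look-alike spacer or another loose thing is shifted more than 40 mm (distance of any of spacer_small, spacer_large, breaker, tray_low, tray_top, mug, torch, doorstop from where it was at the start of the episode above 0.04 m).
It also fails if it takes over 72 s, if anything falls off the work surface, if the arm or the gripper's body presses on something with over 40 N, if the wrist force passes 120 N, or if a joint passes its speed limit or range.

## Working session

There is one attempt and no reset: what is moved stays moved. The work goes in short steps, Python scripts to look and compute and a tool call to move; the robot and the scene stay as the last step left them, time stands still between calls to the robot, and variables do not carry over. Pictures are saved under pics/ and viewed, at most 10 in all, crops included, and the job is handed in when it is done.

Besides the shell and the picture viewer there is one more tool, called after "Request:" as a command line: name --argument value ..., lists and objects as JSON in quotes. arm_command: Moves the arm, as the interface text tells. Its arguments: {"type":"object","properties":{"targets":{"type":"array","items":{"type":"array","items":{"type":"array","items":{"type":"number"}}}},"jaw":{"type":"number"},"newtons":{"type":"number"}},"required":["targets"]}

```bash
mkdir -p pics; ls; cat > h.py <<'E'
from cell import arm
import numpy as np, cv2
from scipy.spatial.transform import Rotation as R
def cloud(im):
    h,w=im['z_map'].shape; u,v=np.meshgrid(np.arange(w),np.arange(h)); z=im['z_map']
    c=np.stack([(u-im['cx'])/im['fx']*z,(v-im['cy'])/im['fy']*z,z],-1)
    return c@np.array(im['rotation']).T if np.array(im['rotation']).shape==(3,3) else R.from_rotvec(im['rotation']).apply(c.reshape(-1,3)).reshape(h,w,3)
E
python3 - <<'E'
from h import *
print(arm.observe())
for n in ['top','scene']:
    im=arm.get_image(n); print(n,im['fx'],im['cx'],im['cy'],im['xyz'],im['rotation'],(im['z_map']>0).mean(),im['pixels'].mean())
    p=im['pixels'].astype(float); p=np.clip(255*(p/255)**0.6,0,255).astype(np.uint8)
    cv2.imwrite(f'pics/{n}.png',p[:,:,::-1]); np.savez(f'{n}.npz',**{k:v for k,v in im.items()})
E
```

```text
pics
{'clock': 0.0, 'joints': array([-1.34760097,  0.43522628,  0.02498723,  1.57405825, -0.01161564,
        1.13399182, -0.07513937]), 'dq': array([ 0.00041206, -0.00131463,  0.00045703,  0.00072827, -0.00065374,
       -0.00069075,  0.00086423]), 'joint_efforts': array([-1.17816533e-03, -6.67853451e+01,  9.84041020e-01, -3.14449561e+01,
       -6.07503718e-02,  4.31913813e-02,  1.84546111e-04]), 'position': array([0.19994484, 0.59166892, 0.24495808]), 'ee_rot': array([-5.09677422e-01, -3.09985230e+00,  2.40929939e-03]), 'force': array([0.26266201, 0.02091783, 0.20035751]), 'ft_torque': array([ 0.0196233 ,  0.04480415, -0.00319949]), 'gripper_force': 0.0, 'width': 1.0039541857422578}
top 388.7550218436383 307.915931580163 210.5506870326841 [0.48809    0.01071039 1.05815001] [-2.20996413  2.17225602 -0.09370884] 0.99597265625 80.3875625
scene 450.18944257359556 318.4198371884076 203.57820124007026 [0.94480408 0.62966564 1.03361905] [-0.71711488 -2.72219902  0.93926988] 0.9959140625 129.84218229166666
```

View pics/top.png

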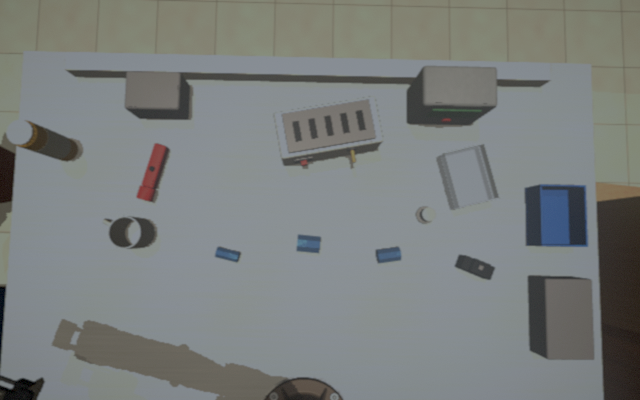

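View pics/scene.png

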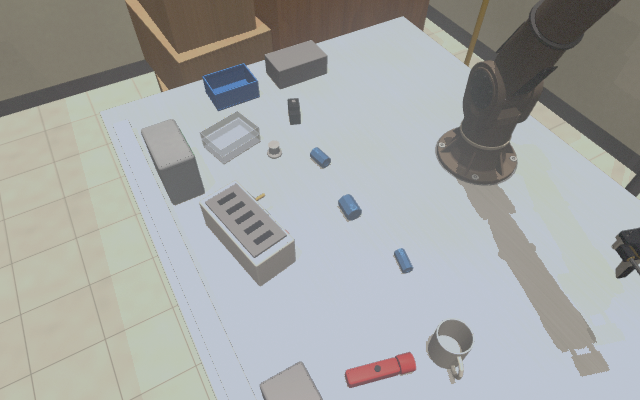

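The top view shows three blue spacers at about (228,254), (308,243) and (388,255). The fuse box is at (330,130), with its stud near (352,158). I'll measure these next.

```bash
python3 - <<'E'
from h import *
for n in ['top','scene']:
    im=dict(np.load(n+'.npz')); P=cloud(im)+im['xyz']
    hsv=cv2.cvtColor(im['pixels'],cv2.COLOR_RGB2HSV)
    m=((hsv[...,0]>95)&(hsv[...,0]<125)&(hsv[...,1]>110)).astype(np.uint8)
    k,l,s,c=cv2.connectedComponentsWithStats(m)
    for i in range(1,k):
        if s[i,4]<40: continue
        q=P[l==i]; r=cv2.minAreaRect(q[:,:2].astype(np.float32)*1000)
        print(n,c[i].round(),s[i,4],'ztop',np.percentile(q[:,2],[5,50,90]).round(4),'rect',np.round(r[0]),np.round(r[1]),round(r[2],1))
    # brass stud
    m=((hsv[...,0]>12)&(hsv[...,0]<32)&(hsv[...,1]>110)&(P[...,2]>.05)&(P[...,2]<.12)&(abs(P[...,1])<.4)&(P[...,0]<.85))
    q=P[m]; print('stud',m.sum(), q[np.argsort(q[:,0])][::max(1,len(q)//12)].round(3).tolist())
    # box front/top edges
    m=(abs(P[...,2]-.117)<.012)&(abs(P[...,1]+.03)<.25)&(P[...,0]>.55)&(P[...,0]<.85); q=P[m]
    r=cv2.minAreaRect(q[:,:2].astype(np.float32)*1000); print('box',r, np.median(q[:,2])); print(cv2.boxPoints(r).round())
    tbl=P[(abs(P[...,0]-.35)<.03)&(abs(P[...,1])<.1)]; print('table',np.median(tbl[:,2]))
a=[]
for n,(x,y,w,h) in [('top',(255,80,160,110)),('scene',(190,170,120,82))]:
    im=np.load(n+'.npz')['pixels'][y:y+h,x:x+w,::-1]
    a.append(cv2.resize(np.clip(255*(im/255.)**.6,0,255).astype(np.uint8),(640,440 if n=='top' else 437),interpolation=cv2.INTER_CUBIC))
cv2.imwrite('pics/c1.png',cv2.resize(a[0],(800,550)))
E
```

```text
top [558. 216.] 2070 ztop [0.0021 0.0063 0.0698] rect [ 556. -380.] [158. 783.] 0.7
top [308. 243.] 313 ztop [0.0339 0.0423 0.0454] rect [475.  -5.] [55. 39.] 89.1
top [227. 254.] 200 ztop [0.0206 0.0265 0.0296] rect [455. 123.] [ 37. 231.] 7.3
top [389. 255.] 256 ztop [0.0282 0.0346 0.0376] rect [ 458. -117.] [259.  39.] 85.3
top [  1. 310.] 158 ztop [-0.6483 -0.629  -0.6187] rect [362. 688.] [ 246. 1355.] 20.8
stud 35 [[0.686, -0.116, 0.09], [0.688, -0.116, 0.092], [0.689, -0.111, 0.087], [0.691, -0.111, 0.089], [0.693, -0.113, 0.091], [0.694, -0.116, 0.088], [0.696, -0.116, 0.088], [0.697, -0.113, 0.095], [0.699, -0.109, 0.087], [0.701, -0.111, 0.09], [0.702, -0.11, 0.094], [0.704, -0.113, 0.089], [0.705, -0.11, 0.093], [0.708, -0.108, 0.09], [0.708, -0.111, 0.09], [0.711, -0.113, 0.089], [0.713, -0.11, 0.094], [0.715, -0.114, 0.086]]
box ((777.7896118164062, -100.48492431640625), (118.55596160888672, 364.5411682128906), 11.037872314453125) 0.11463326955530906
[[ 685.   67.]
 [ 755. -291.]
 [ 871. -268.]
 [ 801.   90.]]
table -5.7919394581551487e-05
scene [230.  84.] 1391 ztop [0.
[... 328 characters left out ...]
 -0.114, 0.086], [0.688, -0.111, 0.094], [0.689, -0.115, 0.091], [0.69, -0.113, 0.089], [0.691, -0.112, 0.087], [0.692, -0.115, 0.089], [0.694, -0.113, 0.087], [0.695, -0.11, 0.087], [0.695, -0.115, 0.09], [0.697, -0.111, 0.091], [0.698, -0.11, 0.088], [0.699, -0.113, 0.09], [0.701, -0.109, 0.091], [0.701, -0.109, 0.088], [0.703, -0.111, 0.09], [0.704, -0.108, 0.09], [0.705, -0.112, 0.091], [0.708, -0.106, 0.095], [0.708, -0.107, 0.09], [0.709, -0.11, 0.091], [0.71, -0.108, 0.089]]
box ((779.2379760742188, -100.2747802734375), (117.94817352294922, 369.6826171875), 11.433401107788086) 0.11479247489766914
[[ 685.   69.]
 [ 758. -293.]
 [ 874. -270.]
 [ 800.   93.]]
table 0.00017198373191984473
```

View pics/c1.png

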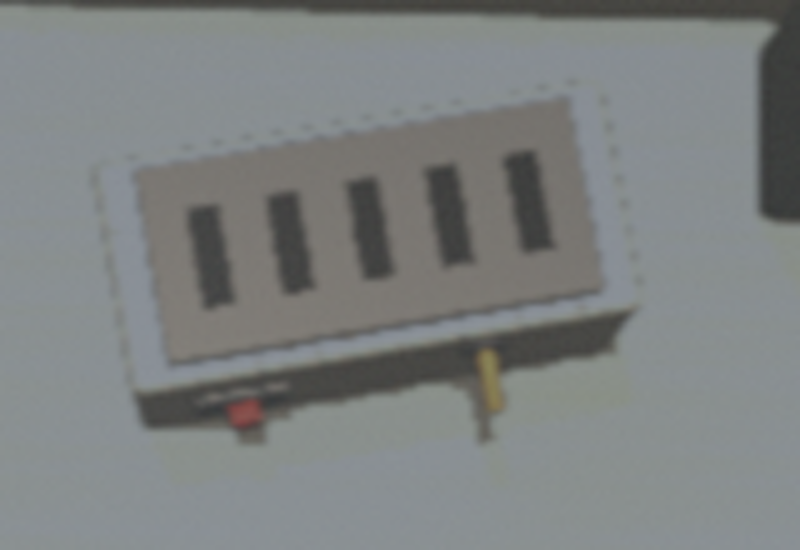

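The crop shows the box's top front edge running from crop (138,392) to (637,308). The stud runs from (487,352) to its tip at (495,410).

```bash
cat >> h.py <<'E'
def pix(im,u,v,z):
    d=R.from_rotvec(im['rotation']).apply([(u-im['cx'])/im['fx'],(v-im['cy'])/im['fy'],1]); return im['xyz']+d*(z-im['xyz'][2])/d[2]
E
python3 - <<'E'
from h import *
im=dict(np.load('top.npz'))
f=lambda u,v,z: pix(im,255+(u+.5)/5-.5,80+(v+.5)/5-.5,z)
a,b=f(138,392,.117),f(637,308,.117); d=a-b; print('corners',a,b,np.linalg.norm(d),'face yaw',np.degrees(np.arctan2(-d[0],d[1])))
print('tip',f(495,410,.085),'root',f(487,352,.085))
mid=(a+b)/2; n=np.array([d[1],-d[0],0])/np.linalg.norm(d); l=d/np.linalg.norm(d)
print('tip from box',mid-.036*n-.05*l)
for nm in ['top','scene']:
    im=dict(np.load(nm+'.npz')); P=cloud(im)+im['xyz']
    c={'top':(458,-117),'scene':(458,-117)}[nm]
    for c in [(458,-117),(475,-5),(455,123)]:
        q=P[(np.hypot(P[...,0]-c[0]/1e3,P[...,1]-c[1]/1e3)<.05)&(P[...,2]>.008)]
        t=q[q[:,2]>np.percentile(q[:,2],85)-.006]
        for s,z in (('all',q),('top',t)):
            r=cv2.minAreaRect(z[:,:2].astype(np.float32)*1000); print(nm,s,len(z),np.round(r,1) if 0 else r, z[:,2].max().round(4))
st=arm.observe(); print(R.from_rotvec(st['ee_rot']).as_matrix().round(3))
E
```

```text
corners [0.68397691 0.06370184 0.117     ] [ 0.73073917 -0.18122755  0.117     ] 0.24935339743882076 face yaw 10.808912518526451
tip [ 0.68494871 -0.1156637   0.085     ] root [ 0.71471072 -0.11134299  0.085     ]
tip from box [ 0.68137345 -0.11462699  0.117     ]Traceback (most recent call last):
  File "<stdin>", line 13, in <module>
    return _quantile_unchecked(
        a, q, axis, out, overwrite_input, method, keepdims, weights)
    return _ureduce(a,
                    func=_quantile_ureduce_func,
    ...<5 lines>...
                    overwrite_input=overwrite_input,
                    method=method)
    r = func(a, **kwargs)
    result = _quantile(arr,
                       quantiles=q,
    ...<2 lines>...
                       out=out,
                       weights=wgt)
    slices_having_nans = np.isnan(arr[-1, ...])
                                  ~~~^^^^^^^^^
IndexError: index -1 is out of bounds for axis 0 with size 0
```

```bash
python3 - <<'E'
from h import *
for nm,cs in [('top',[(388,255),(308,243),(228,254)]),('scene',[(319,156),(349,206),(403,260)])]:
    im=dict(np.load(nm+'.npz')); P=cloud(im)+im['xyz']
    for u,v in cs:
        c=P[v,u]
        q=P[(np.hypot(P[...,0]-c[0],P[...,1]-c[1])<.06)&(P[...,2]>.008)&(P[...,2]<.06)]
        t=q[q[:,2]>np.percentile(q[:,2],80)-.006]
        for s,z in (('all',q),('top',t)):
            r=cv2.minAreaRect(z[:,:2].astype(np.float32)*1000); print(nm,c.round(3),s,len(z),np.round(r[0],1),np.round(r[1],1),round(r[2],1), np.percentile(z[:,2],95).round(4))
E
```

```text
top [ 0.449 -0.214  0.038] all 333 [ 449.7 -216.7] [35.9 60.4] 9.3 0.0378
top [ 0.449 -0.214  0.038] top 227 [ 451.3 -216.5] [30.5 60.3] 9.2 0.0381
top [ 0.477 -0.004  0.043] all 383 [475.7  -3.3] [59.7 43.9] 85.3 0.0457
top [ 0.477 -0.004  0.043] top 255 [474.7  -3. ] [60.2 34.9] 83.4 0.0461
top [0.444 0.206 0.028] all 259 [443.7 211.1] [60.1 28.2] 76.7 0.0303
top [0.444 0.206 0.028] top 197 [444.  211.2] [60. 25.] 76.1 0.0308
scene [ 0.455 -0.213  0.032] all 245 [ 449.3 -216.8] [38.8 64.6] 9.2 0.0387
scene [ 0.455 -0.213  0.032] top 129 [ 451.  -217.2] [32.7 64.4] 5.0 0.0394
scene [0.484 0.007 0.045] all 391 [475.3  -3.2] [63.1 46.9] 86.0 0.0462
scene [0.484 0.007 0.045] top 188 [474.7  -3.7] [62.  33.8] 85.9 0.0471
scene [0.447 0.214 0.025] all 267 [442.7 209.9] [62.6 30. ] 76.2 0.0299
scene [0.447 0.214 0.025] top 185 [443.4 209.6] [62.2 26.3] 77.4 0.0301
```

```bash
cat >> h.py <<'E'
def down(xdeg):  # tool z down, tool x at world yaw xdeg
    c,s=np.cos(np.radians(xdeg)),np.sin(np.radians(xdeg)); return R.from_matrix(np.array([[c,s,0],[s,-c,0],[0,0,-1]]))
def rows(wps,p=None,r=None):
    st=arm.observe(); p=st['position'].copy() if p is None else p; r=R.from_rotvec(st['ee_rot']) if r is None else r
    out=[]
    for P,Q,n in wps:
        P=np.array(P,float)
        for k in range(n,0,-1):
            d=r.inv().apply((P-p)/k); w=(r.inv()*Q).as_rotvec()/k
            row=np.r_[d.round(3 if k>1 else 4),w.round(3)]; out.append([round(float(v),4)+0 for v in row])
            p=p+r.apply(row[:3]); r=r*R.from_rotvec(row[3:])
    print(len(out)); 
    for i in range(0,len(out),10): print([out[i:i+10]])
def state():
    s=arm.observe(); m=R.from_rotvec(s['ee_rot']).as_matrix()
    print('t',round(s['clock'],2),'p',s['position'].round(4),'x',m[:,0].round(3),'z',m[:,2].round(3),'j',s['joints'].round(2),'F',s['force'].round(1),'T',s['ft_torque'].round(2),'w',round(s['width']*.0918,4),'g',round(s['gripper_force'],1))
E
python3 - <<'E'
from h import *
rows([([.36,.36,.2],down(140),6),([.44,.1,.16],down(115),6),([.44,-.09,.13],down(99.3),5)])
E
```

```text
17
[[[-0.038, -0.028, 0.008, 0.0, 0.0, 0.062], [-0.039, -0.026, 0.007, 0.0, 0.0, 0.062], [-0.041, -0.023, 0.008, 0.0, 0.0, 0.062], [-0.042, -0.021, 0.007, 0.0, 0.0, 0.062], [-0.043, -0.018, 0.008, -0.001, 0.0, 0.062], [-0.0446, -0.0147, 0.0073, 0.0, 0.001, 0.062], [-0.038, -0.025, 0.007, 0.0, 0.0, 0.073], [-0.04, -0.022, 0.007, 0.0, 0.0, 0.073], [-0.041, -0.019, 0.006, 0.0, 0.0, 0.073], [-0.042, -0.016, 0.007, 0.0, 0.0, 0.073]]]
[[[-0.044, -0.012, 0.006, 0.0, 0.0, 0.072], [-0.0442, -0.0091, 0.0069, 0.0, 0.0, 0.073], [-0.034, -0.016, 0.006, 0.0, 0.0, 0.055], [-0.035, -0.014, 0.006, 0.0, 0.0, 0.055], [-0.036, -0.012, 0.006, 0.0, 0.0, 0.055], [-0.037, -0.01, 0.006, 0.0, 0.0, 0.054], [-0.0375, -0.0085, 0.006, 0.0, 0.0, 0.055]]]
```

Request:
arm_command --targets '[[[-0.038,-0.028,0.008,0,0,0.062],[-0.039,-0.026,0.007,0,0,0.062],[-0.041,-0.023,0.008,0,0,0.062],[-0.042,-0.021,0.007,0,0,0.062],[-0.043,-0.018,0.008,0,0,0.062],[-0.045,-0.015,0.007,0,0,0.062],[-0.038,-0.025,0.007,0,0,0.073],[-0.04,-0.022,0.007,0,0,0.073],[-0.041,-0.019,0.006,0,0,0.073],[-0.042,-0.016,0.007,0,0,0.073]]]' --jaw 0.09 --newtons 35

```text
clock: 1.35
position: [0.4127, 0.1849, 0.1735]
ee_rot: [1.495, 2.763, 0.0]
force: [0.3, 0.3, 0.5]
width: 0.98
gripper_force: 0.0
```

Request:
arm_command --targets '[[[-0.044,-0.012,0.006,0,0,0.072],[-0.044,-0.009,0.007,0,0,0.073],[-0.034,-0.016,0.006,0,0,0.055],[-0.035,-0.014,0.006,0,0,0.055],[-0.036,-0.012,0.006,0,0,0.055],[-0.037,-0.01,0.006,0,0,0.054],[-0.037,-0.008,0.006,0,0,0.055],[0,0,0,0,0,0]]]'

```text
clock: 2.35
position: [0.4401, -0.092, 0.1304]
ee_rot: [2.041, 2.388, -0.002]
force: [-1.0, 0.0, 0.0]
width: 0.98
gripper_force: 0.0
```

```bash
python3 - <<'E'
from h import *
state()
im=arm.get_image('wrist'); np.savez('w1.npz',**im); print(im['T_tool_cam'].round(3),im['fx'],im['cx'],im['cy'])
p=np.clip(255*(im['pixels']/255.)**.55,0,255).astype(np.uint8); cv2.imwrite('pics/w1.png',p[:,:,::-1])
E
```

```text
t 2.35 p [ 0.4401 -0.092   0.1304] x [-0.156  0.988 -0.001] z [-0.001 -0.001 -1.   ] j [-0.3   0.32  0.48  2.15 -0.22  0.72  0.49] F [-1.  0.  0.] T [-0.01  0.03  0.01] w 0.09 g 0.0
[[-0.001 -0.953 -0.303  0.082]
 [ 1.    -0.001 -0.001 -0.001]
 [ 0.    -0.303  0.953 -0.139]
 [ 0.     0.     0.     1.   ]] 309.70691628693146 321.26733550116217 198.75869715366298
```

View pics/w1.png

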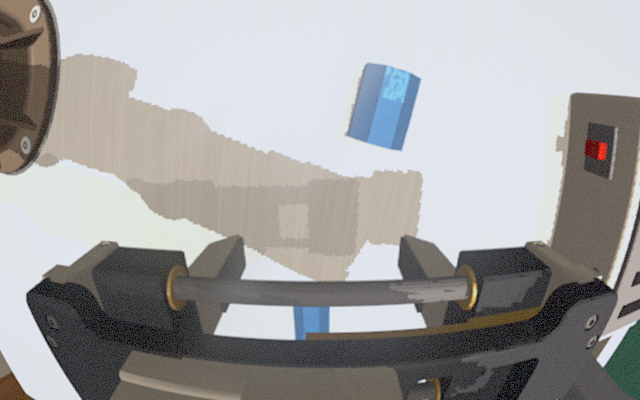

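The wrist view shows the large spacer at (385,105). The wanted one is mostly hidden behind the gripper bar at (311,322). The scene camera faces the wanted spacer's +y end, so I'll enlarge that.

```bash
python3 - <<'E'
from h import *
im=arm.get_image('scene'); 
a=im['pixels'][140:170,300:340,::-1]
cv2.imwrite('pics/c2.png',cv2.resize(np.clip(255*(a/255.)**.6,0,255).astype(np.uint8),(640,480),interpolation=cv2.INTER_CUBIC))
rows([([.45,-.217,.13],down(99.3),4),([.45,-.217,.022],down(99.3),5)],p=np.array([.4401,-.092,.1304]))
E
```

```text
9
[[[-0.031, -0.003, 0.0, 0.0, 0.0, 0.0], [-0.031, -0.002, 0.0, 0.0, 0.0, 0.0], [-0.031, -0.003, 0.0, 0.0, 0.0, 0.0], [-0.032, -0.0023, 0.0004, -0.001, 0.0, -0.001], [0.0, 0.0, 0.022, 0.0, 0.0, 0.0], [0.0, 0.0, 0.021, 0.0, 0.0, 0.0], [0.0, 0.0, 0.022, 0.0, 0.0, 0.0], [0.0, 0.0, 0.021, 0.0, 0.0, 0.0], [0.0, -0.0001, 0.022, 0.0, 0.0, 0.0]]]
```

View pics/c2.png

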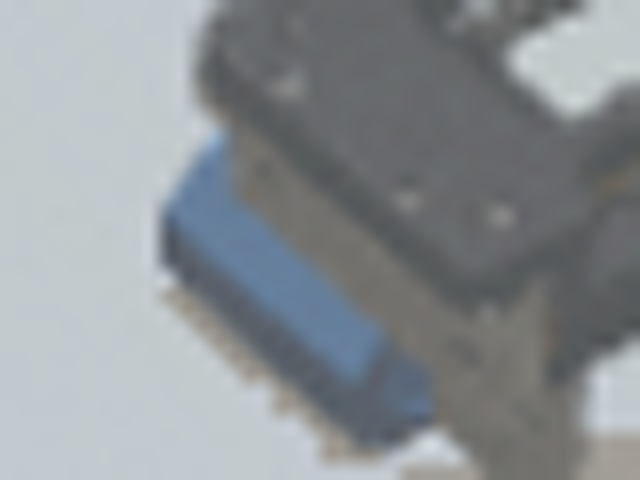

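The end face, near (400,400), is blue but partly covered. I'll grasp now and check the earlier, uncovered picture.

Request:
arm_command --targets '[[[-0.031,-0.003,0,0,0,0],[-0.031,-0.002,0,0,0,0],[-0.031,-0.003,0,0,0,0],[-0.032,-0.002,0,0,0,0],[0,0,0.022,0,0,0],[0,0,0.021,0,0,0],[0,0,0.022,0,0,0],[0,0,0.021,0,0,0],[0,0,0.021,0,0,0],[0,0,0,0,0,0]]]'

```text
clock: 3.7
position: [0.4505, -0.2124, 0.0227]
ee_rot: [-2.03, -2.394, 0.001]
force: [-0.5, -0.5, 0.2]
width: 0.981
gripper_force: 0.0
```

```bash
python3 - <<'E'
from h import *
state()
im=dict(np.load('scene.npz'))
a=im['pixels'][142:172,300:340,::-1]; b=im['pixels'][190:220,330:370,::-1]
f=lambda a:cv2.resize(np.clip(255*(a/255.)**.6,0,255).astype(np.uint8),(400,300),interpolation=cv2.INTER_CUBIC)
cv2.imwrite('pics/c3.png',np.hstack([f(a),f(b)]))
E
```

```text
t 3.7 p [ 0.4505 -0.2124  0.0227] x [-0.163  0.987  0.002] z [-0.002  0.002 -1.   ] j [ 0.06  0.57  0.37  2.11 -0.4   0.53  0.89] F [-0.5 -0.5  0.2] T [-0.09  0.02 -0.03] w 0.09 g 0.0
```

View pics/c3.png

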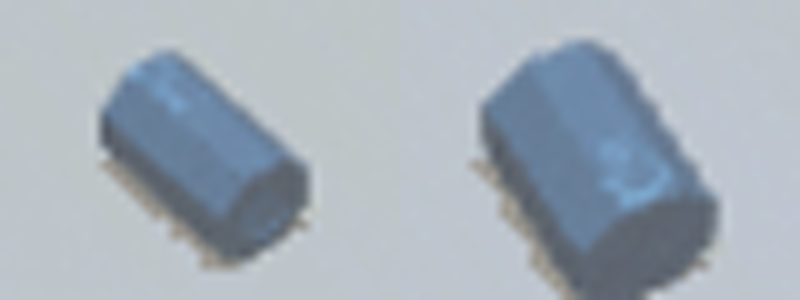

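The enlarged left image shows the wanted spacer's +y end at (270,210), with a slightly different inner patch that may be the hole. I can't be sure from this, so I'll feel for it, trying that end first.

Request:
arm_command --targets '[[[-0.004,0,0,0,0,0],[0,0,0,0,0,0],[0,0,0,0,0,0],[0,0,0,0,0,0],[0,0,0,0,0,0],[0,0,0,0,0,0],[0,0,0,0,0,0],[0,0,0,0,0,0]]]' --jaw 0.02 --newtons 35

```text
clock: 4.7
position: [0.4515, -0.2181, 0.0237]
ee_rot: [-2.034, -2.394, -0.0]
force: [-1.4, 0.1, 2.0]
width: 0.388
gripper_force: 35.0
```

```bash
python3 - <<'E'
from h import *
state()
c,s=np.cos(np.radians(10.8)),np.sin(np.radians(10.8)); n=np.array([c,s,0]); tip=np.array([.684,-.115,.085])
A=tip-n*.070; A[2]=.089
print(A)
st=arm.observe()['position']
rows([(st+[0,0,.1],down(99.3),3),([.53,-.18,.12],down(55),8),(A+[0,0,.02],down(10.8),9)])
E
```

```text
t 4.7 p [ 0.4515 -0.2181  0.0237] x [-0.161  0.987  0.   ] z [-0.  0. -1.] j [ 0.07  0.57  0.37  2.11 -0.4   0.53  0.9 ] F [-1.4  0.1  2. ] T [-0.07  0.24  0.08] w 0.0357 g 35.0
[ 0.61523989 -0.12811669  0.089     ]
20
[[[0.0, 0.0, -0.033, 0.0, 0.0, 0.0], [0.0, 0.0, -0.033, 0.0, 0.0, 0.0], [0.0, 0.0, -0.034, 0.0, 0.0, 0.0], [0.003, 0.01, 0.0, 0.0, 0.0, 0.097], [0.004, 0.01, 0.001, 0.0, 0.0, 0.097], [0.005, 0.01, 0.0, 0.0, 0.0, 0.096], [0.006, 0.009, 0.001, 0.0, 0.0, 0.097], [0.007, 0.009, 0.0, 0.0, 0.0, 0.096], [0.008, 0.008, 0.001, 0.0, 0.0, 0.097], [0.008, 0.007, 0.0, 0.0, 0.0, 0.096]]]
[[[0.009, 0.0057, 0.0007, 0.0, 0.0, 0.097], [0.01, 0.004, 0.001, 0.0, 0.0, 0.086], [0.011, 0.004, 0.001, 0.0, 0.0, 0.086], [0.011, 0.003, 0.001, 0.0, 0.0, 0.086], [0.011, 0.002, 0.001, 0.0, 0.0, 0.086], [0.011, 0.001, 0.001, 0.0, 0.0, 0.085], [0.011, 0.0, 0.002, 0.0, 0.0, 0.086], [0.011, -0.001, 0.001, 0.0, 0.0, 0.085], [0.011, -0.003, 0.002, 0.0, 0.0, 0.086], [0.0099, -0.0029, 0.001, 0.0, 0.0, 0.085]]]
```

Request:
arm_command --targets '[[[0,0,-0.033,0,0,0],[0,0,-0.033,0,0,0],[0,0,-0.034,0,0,0],[0.003,0.01,0,0,0,0.097],[0.004,0.01,0.001,0,0,0.097],[0.005,0.01,0,0,0,0.096],[0.006,0.009,0.001,0,0,0.097],[0.007,0.009,0,0,0,0.096],[0.008,0.008,0.001,0,0,0.097],[0.008,0.007,0,0,0,0.096]]]'

```text
clock: 5.95
position: [0.5209, -0.1847, 0.1204]
ee_rot: [-2.715, -1.58, 0.0]
force: [-0.9, -0.1, -1.2]
width: 0.389
gripper_force: 35.0
```

Request:
arm_command --targets '[[[0.009,0.006,0.001,0,0,0.097],[0.01,0.004,0.001,0,0,0.086],[0.011,0.004,0.001,0,0,0.086],[0.011,0.003,0.001,0,0,0.086],[0.011,0.002,0.001,0,0,0.086],[0.011,0.001,0.001,0,0,0.085],[0.011,0,0.002,0,0,0.086],[0.011,-0.001,0.001,0,0,0.085],[0.011,-0.003,0.002,0,0,0.086],[0.01,-0.003,0.001,0,0,0.085]]]'

```text
clock: 7.2
position: [0.6158, -0.1276, 0.1082]
ee_rot: [-3.128, -0.292, 0.001]
force: [-0.4, -0.0, -1.1]
width: 0.389
gripper_force: 35.0
```

Request:
arm_command --targets '[[[0,0,0,0,0,0],[0,0,0,0,0,0]]]'

```text
clock: 7.45
position: [0.6151, -0.1285, 0.1086]
ee_rot: [3.127, 0.298, -0.001]
force: [0.2, 0.2, -0.9]
width: 0.388
gripper_force: 35.0
```

```bash
python3 - <<'E'
from h import *
state(); s=arm.observe(); T=np.eye(4); T[:3,:3]=R.from_rotvec(s['ee_rot']).as_matrix(); T[:3,3]=s['position']
# cloud check of stud & spacer from scene and top
for n in ['scene','top']:
    im=arm.get_image(n); np.savez(n+'2.npz',**im); P=cloud(im)+im['xyz']; hsv=cv2.cvtColor(im['pixels'],cv2.COLOR_RGB2HSV)
    m=((hsv[...,0]>12)&(hsv[...,0]<32)&(hsv[...,1]>110)&(P[...,2]>.06)&(P[...,2]<.11)&(abs(P[...,1]+.11)<.05)&(P[...,0]<.76)&(P[...,0]>.66)); print(n,'stud',m.sum(),P[m].mean(0),P[m].min(0),P[m].max(0))
    b=((hsv[...,0]>95)&(hsv[...,0]<125)&(hsv[...,1]>90)&(abs(P[...,0]-.61)<.06)&(abs(P[...,1]+.12)<.06)); print('blue',b.sum(),P[b].min(0),P[b].max(0))
im=arm.get_image('wrist'); np.savez('w2.npz',**im)
p=np.clip(255*(im['pixels']/255.)**.55,0,255).astype(np.uint8); cv2.imwrite('pics/w2.png',p[:,:,::-1])
E
```

```text
t 7.45 p [ 0.6151 -0.1285  0.1086] x [ 0.982  0.189 -0.001] z [-0.001 -0.    -1.   ] j [-0.42  0.72  0.87  1.76 -0.66  0.98 -0.67] F [ 0.2  0.2 -0.9] T [-0.04  0.21  0.02] w 0.0356 g 35.0
scene stud 23 [ 0.69699658 -0.11124057  0.08937093] [ 0.68438454 -0.1178113   0.08468894] [ 0.70964589 -0.10713406  0.09346342]
blue 55 [ 0.62781202 -0.1339354   0.09136337] [ 0.6442402  -0.10439857  0.12339439]
top stud 18 [ 0.70901542 -0.10939462  0.08850096] [ 0.70106476 -0.11389099  0.08454301] [ 0.71476416 -0.10546069  0.0917778 ]Traceback (most recent call last):
  File "<stdin>", line 7, in <module>
    return umr_minimum(a, axis, None, out, keepdims, initial, where)
ValueError: zero-size array to reduction operation minimum which has no identity
```

```bash
python3 - <<'E'
from h import *
im=arm.get_image('wrist'); np.savez('w2.npz',**im)
g=lambda a:np.clip(255*(a/255.)**.55,0,255).astype(np.uint8)[:,:,::-1]
s=dict(np.load('scene2.npz'))
R0=R.from_rotvec(s['rotation']); c=R0.inv().apply(np.array([.66,-.12,.09])-s['xyz']); u=int(c[0]/c[2]*s['fx']+s['cx']); v=int(c[1]/c[2]*s['fy']+s['cy']); print(u,v)
a=cv2.resize(g(s['pixels'][v-30:v+30,u-40:u+40]),(600,450),interpolation=cv2.INTER_CUBIC)
cv2.imwrite('pics/c4.png',a)
w=g(im['pixels'])[200:400,170:470]; cv2.imwrite('pics/w2.png',cv2.resize(w,(750,500),interpolation=cv2.INTER_CUBIC))
E
```

```text
270 188
```

View pics/c4.png

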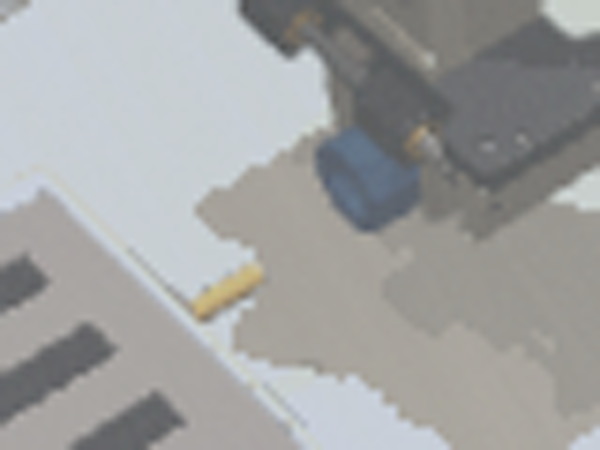

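View pics/w2.png

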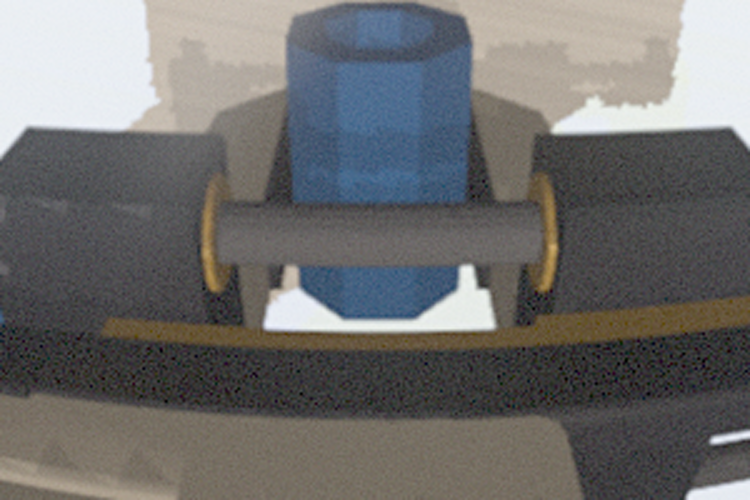

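Both views show the open hole in the front (tool +x) end: (345,185) in the scene crop and (380,30) in the wrist crop. I'll line it up and slide it on.

Request:
arm_command --targets '[[[0.01,-0.001,0.009,0,0,0],[0.01,0,0.009,0,0,0],[0.008,0,0,0,0,0],[0.004,0,0,0,0,0],[0,0,0,0,0,0]]]'

```text
clock: 8.22
position: [0.6472, -0.1213, 0.0908]
ee_rot: [3.127, 0.296, 0.0]
force: [0.2, -0.2, -1.3]
width: 0.389
gripper_force: 35.0
```

Request:
arm_command --targets '[[[0.004,0,0,0,0,0],[0.004,0,0,0,0,0],[0.004,0,0,0,0,0],[0,0,0,0,0,0]]]'

```text
clock: 8.72
position: [0.659, -0.1188, 0.0907]
ee_rot: [3.128, 0.297, 0.0]
force: [-0.3, 0.4, -1.2]
width: 0.387
gripper_force: 35.0
```

```bash
python3 -c "
from h import *
state()"
```

```text
t 8.72 p [ 0.659  -0.1188  0.0907] x [0.982 0.188 0.   ] z [ 0. -0. -1.] j [-0.4   0.8   0.85  1.66 -0.69  1.01 -0.7 ] F [-0.3  0.4 -1.2] T [-0.07  0.17  0.04] w 0.0355 g 35.0
```

Request:
arm_command --targets '[[[0.004,0,0,0,0,0],[0.004,0,0,0,0,0],[0.004,0,0,0,0,0],[0,0,0,0,0,0]]]'

```text
clock: 9.22
position: [0.6708, -0.1165, 0.0907]
ee_rot: [3.128, 0.297, 0.0]
force: [0.2, -0.6, -1.6]
width: 0.392
gripper_force: 35.0
```

Request:
arm_command --targets '[[[0.004,0,0,0,0,0],[0.003,0,0,0,0,0],[0.002,0,0,0,0,0],[0,0,0,0,0,0],[0,0,0,0,0,0]]]'

```text
clock: 9.85
position: [0.6792, -0.1151, 0.0907]
ee_rot: [3.128, 0.296, -0.0]
force: [-0.4, 0.4, -1.4]
width: 0.395
gripper_force: 35.0
```

```bash
python3 - <<'E'
from h import *
state()
E
```

```text
t 9.85 p [ 0.6792 -0.1151  0.0907] x [ 0.982  0.188 -0.   ] z [-0. -0. -1.] j [-0.39  0.82  0.84  1.6  -0.69  1.04 -0.73] F [-0.4  0.4 -1.4] T [-0.12  0.19 -0.04] w 0.0362 g 35.0
```

It's about 25 mm on with no resistance. Now I'll draw it off along the axis.

Request:
arm_command --targets '[[[-0.006,0,0,0,0,0],[-0.012,0,0,0,0,0],[-0.016,0,0,0,0,0],[-0.018,0,0,0,0,0],[-0.018,0,-0.01,0,0,0],[-0.01,0,-0.03,0,0,0],[0,0,-0.04,0,0,0],[0,0,-0.04,0,0,0],[0,0,-0.04,0,0,0],[0,0,-0.03,0,0,0]]]'

```text
clock: 11.1
position: [0.5999, -0.1305, 0.2824]
ee_rot: [-3.127, -0.295, -0.002]
force: [0.1, 1.0, -1.9]
width: 0.389
gripper_force: 35.0
```

```bash
python3 - <<'E'
from h import *
state()
st=arm.observe(); r=R.from_rotvec(st['ee_rot'])
rows([([.55,-.14,.42],r*R.from_rotvec([0,1.5708,0]),10)])
E
```

```text
t 11.1 p [ 0.5999 -0.1305  0.2824] x [0.982 0.187 0.001] z [ 0.001  0.001 -1.   ] j [-0.52  0.54  1.03  1.6  -0.48  1.27 -0.79] F [ 0.1  1.  -1.9] T [-0.04  0.14  0.02] w 0.0357 g 35.0
10
[[[-0.005, 0.0, -0.014, 0.0, 0.157, 0.0], [-0.003, 0.0, -0.014, 0.0, 0.157, 0.0], [-0.001, 0.0, -0.015, 0.0, 0.157, 0.0], [0.002, 0.0, -0.015, 0.0, 0.157, 0.0], [0.004, 0.0, -0.014, 0.0, 0.157, 0.0], [0.006, 0.0, -0.013, 0.0, 0.157, 0.0], [0.008, 0.0, -0.012, 0.0, 0.157, 0.0], [0.01, 0.0, -0.011, 0.0, 0.157, 0.0], [0.012, 0.0, -0.009, 0.0, 0.157, 0.0], [0.0124, -0.0001, -0.0069, 0.0, 0.158, 0.0]]]
```

Request:
arm_command --targets '[[[-0.005,0,-0.014,0,0.157,0],[-0.003,0,-0.014,0,0.157,0],[-0.001,0,-0.015,0,0.157,0],[0.002,0,-0.015,0,0.157,0],[0.004,0,-0.014,0,0.157,0]]]'

```text
clock: 11.72
position: [0.5738, -0.1356, 0.3499]
ee_rot: [-2.822, -0.265, -1.176]
force: [1.3, 2.1, 0.8]
width: 0.388
gripper_force: 35.0
```

```bash
python3 -c "
from h import *
state()"
```

```text
t 11.72 p [ 0.5738 -0.1356  0.3499] x [0.692 0.13  0.71 ] z [ 0.697  0.133 -0.704] j [-0.73 -0.08  1.08  2.18 -0.83  0.44 -0.34] F [1.3 2.1 0.8] T [-0.17  0.87  0.06] w 0.0357 g 35.0
```

```bash
python3 - <<'E'
from h import *
st=arm.observe(); r=R.from_rotvec(st['ee_rot'])
rows([([.60,-.13,.55],r,5),([.60,-.13,.6],down(10.8)*R.from_rotvec([0,1.5708,0]),5)])
E
```

```text
10
[[[0.032, 0.0, -0.024, 0.0, 0.0, 0.0], [0.032, 0.0, -0.024, 0.0, 0.0, 0.0], [0.032, 0.0, -0.025, 0.0, 0.0, 0.0], [0.032, 0.0, -0.024, 0.0, 0.0, 0.0], [0.0329, -0.0008, -0.0249, 0.0, 0.0, 0.0], [0.007, 0.0, -0.007, 0.0, 0.156, 0.0], [0.008, 0.0, -0.006, 0.0, 0.156, 0.0], [0.009, 0.0, -0.004, 0.0, 0.156, 0.0], [0.01, 0.0, -0.003, 0.0, 0.157, -0.001], [0.0096, -0.0001, -0.002, 0.001, 0.156, 0.0]]]
```

Request:
arm_command --targets '[[[0.032,0,-0.024,0,0,0],[0.032,0,-0.024,0,0,0],[0.032,0,-0.025,0,0,0],[0.032,0,-0.024,0,0,0],[0.032,0,-0.025,0,0,0],[0,0,0,0,0,0]]]'

```text
clock: 12.48
position: [0.6019, -0.1309, 0.5523]
ee_rot: [-2.823, -0.267, -1.176]
force: [-0.7, -0.4, -1.7]
width: 0.389
gripper_force: 35.0
```

Request:
arm_command --targets '[[[0.007,0,-0.007,0,0.156,0],[0.008,0,-0.006,0,0.156,0],[0.009,0,-0.004,0,0.156,0]]]'

```text
clock: 12.85
position: [0.6011, -0.1314, 0.5769]
ee_rot: [-2.448, -0.227, -1.775]
force: [-0.2, 0.8, 1.7]
width: 0.389
gripper_force: 35.0
```

```bash
python3 -c "
from h import *
state()"
```

```text
t 12.85 p [ 0.6011 -0.1314  0.5769] x [0.306 0.057 0.95 ] z [ 0.934  0.175 -0.311] j [-0.76 -0.44  0.85  2.08 -0.58  0.19 -0.62] F [-0.2  0.8  1.7] T [-0.25  1.13  0.14] w 0.0357 g 35.0
```

Request:
arm_command --targets '[[[0.01,0,0.03,0,0,0],[0.01,0,0.03,0,0,0],[0.01,0,0.03,0,0,0],[0.01,0,0.03,0,0,0],[0,0,0,0,0,0]]]'

```text
clock: 13.48
position: [0.7269, -0.0972, 0.5787]
ee_rot: [-2.443, -0.247, -1.766]
force: [-0.5, -0.6, -1.3]
width: 0.388
gripper_force: 35.0
```

```bash
python3 -c "
from h import *
state()
rows([(arm.observe()['position'],down(10.8)*R.from_rotvec([0,1.5708,0]),4)])"
```

```text
t 13.47 p [ 0.7269 -0.0972  0.5787] x [0.307 0.064 0.95 ] z [ 0.931  0.189 -0.314] j [-1.3  -0.33  1.31  1.92 -0.65  0.13 -0.56] F [-0.5 -0.6 -1.3] T [-0.3   1.51 -0.01] w 0.0356 g 35.0
4
[[[0.0, 0.0, 0.0, -0.003, 0.08, 0.001], [0.0, 0.0, 0.0, -0.003, 0.08, 0.001], [0.0, 0.0, 0.0, -0.003, 0.08, 0.001], [0.0, 0.0, 0.0, -0.003, 0.079, 0.0]]]
```

```bash
cat > kin.py <<'E'
from h import *
from scipy.optimize import least_squares
D=[([-1.3476,.4352,.02499,1.574,-.0116,1.134,-.0751],[.1999,.5917,.245],[-.947,.320,0],[0,0,-1]),
([-.3,.32,.48,2.15,-.22,.72,.49],[.4401,-.092,.1304],[-.156,.988,-.001],[-.001,-.001,-1]),
([.06,.57,.37,2.11,-.4,.53,.89],[.4505,-.2124,.0227],[-.163,.987,.002],[-.002,.002,-1]),
([-.42,.72,.87,1.76,-.66,.98,-.67],[.6151,-.1285,.1086],[.982,.189,-.001],[-.001,0,-1]),
([-.39,.82,.84,1.6,-.69,1.04,-.73],[.6792,-.1151,.0907],[.982,.188,0],[0,0,-1]),
([-.52,.54,1.03,1.6,-.48,1.27,-.79],[.5999,-.1305,.2824],[.982,.187,.001],[.001,.001,-1]),
([-.73,-.08,1.08,2.18,-.83,.44,-.34],[.5738,-.1356,.3499],[.692,.13,.71],[.697,.133,-.704]),
([-.76,-.44,.85,2.08,-.58,.19,-.62],[.6011,-.1314,.5769],[.306,.057,.95],[.934,.175,-.311]),
([-1.3,-.33,1.31,1.92,-.65,.13,-.56],[.7269,-.0972,.5787],[.307,.064,.95],[.931,.189,-.314])]
Z=lambda a:R.from_rotvec([0,0,a]); Y=lambda a:R.from_rotvec([0,a,0])
def fk(q,p,s):
    o=p[-2:]
    r=Z(s[0]*q[0]+o[0]); x=np.array([0,0,p[0]])
    r=r*Y(s[1]*q[1]); r=r*Z(s[2]*q[2]); x=x+r.apply([p[1],0,p[2]])
    r=r*Y(s[3]*q[3]); r=r*Z(s[4]*q[4]); x=x+r.apply([p[3],0,p[4]])
    r=r*Y(s[5]*q[5]); r=r*Z(s[6]*q[6]+o[1]); x=x+r.apply([0,0,p[6]])+ (r*Z(-s[6]*q[6]-o[1])).apply([p[5],0,0])
    return x,r
def res(p,s):
    e=[]
    for q,P,X,z in D:
        x,r=fk(q,p,s); m=r.as_matrix(); e+=list((x-P)*3)+list(m[:,0]-X)+list(m[:,2]-z)
    return np.array(e)
def fit():
    import itertools
    best=None
    for s in itertools.product([1,-1],repeat=4):
        s=(s[0],1,s[1],1,s[2],1,s[3])
        for o1 in (0,np.pi):
          for o7 in (0,np.pi/2,np.pi,-np.pi/2):
            f=least_squares(res,[.3,0,.4,0,.4,0,.25,o1,o7],args=(s,),max_nfev=40)
            if best is None or f.cost<best[0]: best=(f.cost,f.x,s)
    return best
E
python3 - <<'E'
from kin import *
c,p,s=fit(); print(c,p.round(3),s); e=res(p,s).reshape(-1,9); print(abs(e[:,:3]/3).max(),abs(e[:,3:]).max())
np.savez('fit.npz',p=p,s=s)
E
```

```text
0.014745422524750982 [ 0.283  0.02   0.544 -0.024  0.443  0.024  0.35  -0.057  1.525] (-1, 1, -1, 1, -1, 1, -1)
0.020637006040763434 0.05373996953882709
```

```bash
cat >> kin.py <<'E'
def fk2(q,p,s):
    x=np.zeros(3); r=R.identity()
    for i in range(7):
        r=r*(Z if i%2==0 else Y)(s[i]*q[i]+p[i]); x=x+r.apply(p[7+3*i:10+3*i])
    return x,r
def res2(p,s):
    e=[]
    for q,P,X,z in D:
        x,r=fk2(q,p,s); m=r.as_matrix(); e+=list((x-P)*3)+list(m[:,0]-X)+list(m[:,2]-z)
    return np.r_[e,(p-p0)*.02]
f=np.load('fit.npz'); a=f['p']; s=f['s']
p0=np.zeros(28); p0[0]=0; p0[6]=np.pi/2; p0[[9,15]]=0; p0[9]=a[0]; p0[13]=a[1]; p0[15]=a[2]; p0[19]=a[3]; p0[21]=a[4]; p0[22]=a[5];p0[27]=a[6]
E
python3 - <<'E'
from kin import *
g=least_squares(res2,p0,args=(s,)); p=g.x; e=res2(p,s)[:-28].reshape(-1,9); print(abs(e[:,:3]/3).max(),abs(e[:,3:]).max(),p.round(3)); np.save('p2.npy',p)
lo=np.array([-2.62,-.44,-1.27,.08,-1.32,.12,-2.74])+.12; hi=np.array([2.62,2.09,1.32,2.57,4.46,2,2.74])-.12
q0=np.array(D[-1][0])
# goal: tool x up; free position/yaw; stay near current
def obj(q):
    x,r=fk2(q,p,s); m=r.as_matrix(); return np.r_[(m[:,0]-[0,0,1])*20,(q-q0)*.3, max(0,.3-x[2])*10]
for st in range(1):
    h=least_squares(obj,np.clip(q0,lo+.01,hi-.01),bounds=(lo,hi)); x,r=fk2(h.x,p,s); print(h.cost,h.x.round(2),x.round(3),r.as_matrix()[:,[0,2]].T.round(3))
E
```

```text
0.0024491105795441392 0.006854690372274161 [ 2.000e-03  6.000e-03 -5.000e-03 -7.000e-03  3.000e-03  5.000e-03
  1.571e+00 -2.000e-03 -1.700e-02  2.710e-01 -1.000e-03 -1.700e-02
  6.000e-03  6.000e-03 -8.000e-03  5.500e-01 -0.000e+00 -8.000e-03
 -9.000e-03 -1.000e-03 -1.000e-03  4.350e-01  3.000e-03 -1.000e-03
 -1.000e-03  0.000e+00 -1.000e-03  3.490e-01]
0.007241032529103757 [-1.3  -0.32  1.2   1.56 -0.73  0.24 -0.56] [ 0.75  -0.061  0.848] [[ 0.    0.    1.  ]
 [ 0.96  0.28 -0.  ]]
```

```bash
python3 - <<'E'
from kin import *
q=[-1.3,-.32,1.2,1.56,-.73,.24,-.56]; x,r=fk2(q,np.load('p2.npy'),s)
r0=R.from_rotvec(arm.observe()['ee_rot'])
rows([([.735,-.085,.72],r0,4),(x,r,6)])
E
```

```text
10
[[[0.034, -0.003, -0.009, 0.0, 0.0, 0.0], [0.034, -0.002, -0.008, 0.0, 0.0, 0.0], [0.035, -0.003, -0.009, 0.0, 0.0, 0.0], [0.0345, -0.0021, -0.0085, 0.0, 0.0, 0.0], [0.021, -0.003, -0.003, 0.014, 0.053, -0.002], [0.021, -0.004, -0.002, 0.014, 0.053, -0.001], [0.021, -0.003, -0.001, 0.014, 0.053, -0.002], [0.022, -0.004, 0.0, 0.014, 0.053, -0.001], [0.022, -0.003, 0.001, 0.014, 0.053, -0.002], [0.021, -0.0036, 0.0019, 0.014, 0.053, -0.001]]]
```

Request:
arm_command --targets '[[[0.034,-0.003,-0.009,0,0,0],[0.034,-0.002,-0.008,0,0,0],[0.035,-0.003,-0.009,0,0,0],[0.034,-0.002,-0.008,0,0,0],[0,0,0,0,0,0]]]'

```text
clock: 14.1
position: [0.7349, -0.0962, 0.721]
ee_rot: [-2.449, -0.229, -1.775]
force: [-0.3, -0.5, -1.0]
width: 0.389
gripper_force: 35.0
```

Request:
arm_command --targets '[[[0.021,-0.003,-0.003,0.014,0.053,-0.002],[0.021,-0.004,-0.002,0.014,0.053,-0.001],[0.021,-0.003,-0.001,0.014,0.053,-0.002],[0.022,-0.004,0,0.014,0.053,-0.001],[0.022,-0.003,0.001,0.014,0.053,-0.002],[0.021,-0.004,0.002,0.014,0.053,-0.001],[0,0,0,0,0,0],[0,0,0,0,0,0]]]'

```text
clock: 15.1
position: [0.7505, -0.0701, 0.8448]
ee_rot: [-2.077, -0.279, -2.07]
force: [-0.6, -0.3, -1.6]
width: 0.388
gripper_force: 35.0
```

```bash
python3 -c "
from kin import *
state()
rows([(arm.observe()['position'],fk2([-1.3,-.32,1.2,1.56,-.73,.24,-.56],np.load('p2.npy'),s)[1],2)])"
```

```text
t 15.1 p [ 0.7505 -0.0701  0.8448] x [ 0.004 -0.005  1.   ] z [ 0.963  0.269 -0.003] j [-1.29 -0.32  1.2   1.57 -0.75  0.24 -0.54] F [-0.6 -0.3 -1.6] T [-0.47  1.48  0.02] w 0.0356 g 35.0
2
[[[0.0, 0.0, 0.0, 0.006, 0.001, -0.001], [0.0, 0.0, 0.0, 0.006, 0.001, -0.002]]]
```

The tool's x axis, and so the hole, points straight up. I'll check the grip and stillness with one picture.

Request:
arm_command --targets '[[[0,0,0,0,0,0],[0,0,0,0,0,0],[0,0,0,0,0,0],[0,0,0,0,0,0]]]'

```text
clock: 15.6
position: [0.7505, -0.0697, 0.8472]
ee_rot: [-2.074, -0.28, -2.074]
force: [0.6, -0.0, -1.5]
width: 0.388
gripper_force: 35.0
```

```bash
python3 - <<'E'
from h import *
state(); print(abs(arm.observe()['dq']).max())
im=arm.get_image('wrist')
w=np.clip(255*(im['pixels']/255.)**.55,0,255).astype(np.uint8)[200:400,170:470,::-1]; cv2.imwrite('pics/w3.png',cv2.resize(w,(750,500),interpolation=cv2.INTER_CUBIC))
E
```

```text
t 15.6 p [ 0.7505 -0.0697  0.8472] x [ 0.001 -0.004  1.   ] z [0.963 0.269 0.   ] j [-1.29 -0.32  1.2   1.56 -0.75  0.23 -0.54] F [ 0.6 -0.  -1.5] T [-0.43  1.46  0.01] w 0.0356 g 35.0
0.0036173856600106966
```

View pics/w3.png

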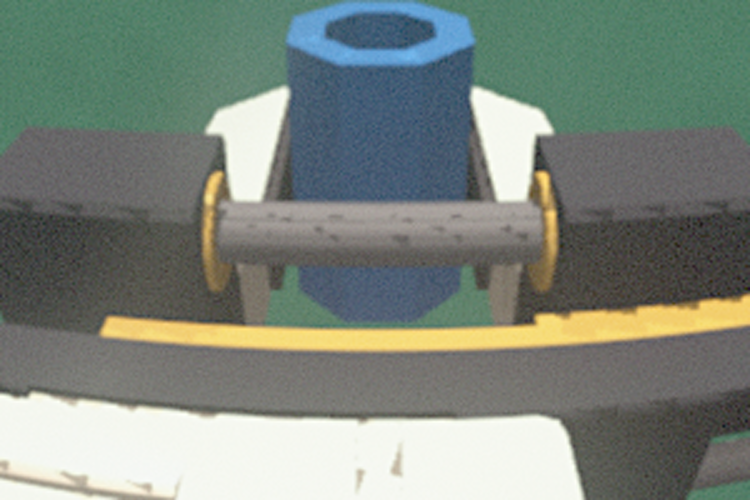

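The hole is clearly visible at (380,30), the spacer sits in the jaws as it did before, and the arm is at rest. Handing in.

```bash
python3 -c "
from cell import arm
print(arm.sign_off())"
```

```text
the job is handed in; nothing more can be done
None
```

Handed in at about 16 s: the middle spacer's hole end slid about 25 mm onto the stud with no resistance, and the arm now holds it still, hole straight up, about 0.85 m above the shelf; the hand-in returned no verdict.

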